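# Fit the battery cover on the fence energiser

## Robot

A 6-joint arm with a two-finger parallel gripper is mounted at the origin on the work surface. World frame = base frame: x ahead of the robot, y to its left, z up, the work surface at z = 0. Lengths are in m, angles in degrees, forces in N, time in s.
With the tool pointing down it reaches from about 0.3 to 0.95 m from the base axis. Payload 3.1 kg.
Tool frame: the origin (TCP) lies midway between the tips of the shut fingers; the grasp point (between the pads) lies 19 mm behind it; y points along the fingers, z is the direction in which the jaws open and shut, and the axes are right-handed (so a half turn about y gives the same grasp; the last joint's range is limited). The gripper opens to 85 mm and grips with 20 to 120 N. Pads are 22 mm wide; open, the fingers measure 114 mm over their backs; the gripper's body (76 mm by 85 mm) begins 54 mm behind the grasp point. The pads swing forward as they close: fully open they stand 13 mm farther back than shut.
Start: joints at [-69.253, 17.653, 93.61, -0, 68.738, -3.994], TCP at [0.262, -0.568, 0.231] pointing down, gripper open.
Joint ranges: [-175.34, 175.34], [-45.06, 112.39], [2.9, 150.54], [-68.45, 248.45], [3.09, 151.38], [-168.51, 168.51]. Speed limits (degrees/s): [159.86, 159.86, 180, 180, 180, 180].

## Interface

Orientations are given as a 3x3 rotation matrix whose columns are the frame's x, y, z axes.
In Python, from cell import status, read_camera, ticket gives the robot as it stands. The module is installed in compiled form; this text tells all that it offers.
- The arm moves only by the tool servo_tool, never from a script. Its argument "motion" is text: rows parted by semicolons, each of 5 numbers parted by spaces: the shift along the world's x, y, z in m, then the turn about the world's z in rad, then the opening, from 0 (shut) to 1 (fully open). A call has 1 to 5 rows; each row shifts and turns the commanded pose from where the row before left it; what a row does not reach is not made up. A row lasts 1/8 s, in which the tool goes at most 62.5 mm and 10.7 degrees, less where a joint would pass 70% of its speed; a pose out of reach is approached as far as the arm can. A call is refused whole if a number of a shift passes 0.0625 or a number of a turn 0.188, either way. A call with a gripper value outside its range is refused whole. The fingers move at their own pace and stop on an object; "squeeze" is the grip in N (left out, the last holds). Time passes only in rows, so rows that do not move let the fingers close. It gives the time, the measured TCP pose, the force and the opening at its end, in the units of the state.
- status.state(): the state, without advancing time (a new reading comes with each control period).
- read_camera(name): name is "side" or "top"; returns a dict with "frame" (420x560x3 uint8, blue, green, red), "fx", "fy", "cx", "cy" (pixels), "pose" (4x4, takes a point from camera to world coordinates). Camera axes: x right, y up, looking along -z (the intrinsics and any distortion apply to the point x, -y, -z); pixel columns grow to the right and rows downward; lengths in m; the calibration is good to about 2 mm. A picture is of the moment at which its call begins. There is no depth.
- ticket.finish_job(): hands the job in, once; it reports no verdict.
The state is a dict: "t": time; "q": joint angles; "dq": joint speeds; "effort": joint torques, N m; "tool_pos": TCP position; "eef_rot": TCP orientation; "wrist_force": force on the tool from outside, world axes, zero at the start; "wrist_torque": the same for the moment, N m; "finger_gap": finger opening in m.
Only numpy, scipy, OpenCV 4.12 (cv2) and the standard library are available. Lean on these libraries where they do the work, as an engineer would, in place of code of your own. Each camera call takes 0.05 s, during which the arm holds its last target. There are 200 camera calls.

## Task

Fit the yellow cover on the battery bay of the green fence energiser: hook its black front lip under the yellow hood while the other end is raised, then pivot it down until the orange latch snaps over its rear edge and it lies flat, and let go. Leave the red cover, which belongs to another model, where it is.

Things in the scene. Friction and masses are not known exactly. Their poses are not given: they have to be found in the camera images.
- yellow_cover_grip (a point): Centre of the black grip rib (60 along x, 12 thick in y, 34 high) upright on the middle of the loose yellow cover, 0.12 kg, lying flat. Its plate is 110 (x) x 96 (y) x 5 mm; this point is 17 above its top, 22 above its underside. A black lip, 18 long x 56 wide x 5, projects level with the plate from its -x edge, which forms shoulders beside it (x = -55). Rear edge x = +55. z up.
- red_cover_grip (a point): Centre of the black grip rib of the red cover: same shape, sizes and axes as the yellow one, lying flat on the counter. A bystander.
- slot (a point): Middle of the slot's mouth, on the bay rim of the fixed green energiser (200 x 120 mm, rim 60 high). x: from the yellow hood (robot's side) over the bay to the latch; z up. Slot: 80 wide, 30 deep, from 10 below to 7 above the rim; its top edge flares up, 20 high 10 out. Side rims (y 42 to 60) carry the plate. Fitted: shoulders at x = 0 to 3, underside on the rim, rib centre at (55, 0, 22).
- latch (a joint): Sprung orange latch, 40 mm wide, behind the bay: 0 m at rest, forward; grows to 0.012 pushed back along the slot's +x. Its sloped nose is 9 to 26 above the rim, tip 106 and top 114 mm behind the slot's mouth. The cover's rear edge pressed down on it (4 to 10 N there) drives it back, then it springs over the plate and reads about 0 again. Terminal knobs, 18 high, stand 20 behind it.
There are look-alikes about, which are no part of the job. Of the things that look like the part that bears slot, take the one that is farthest from the robot's base at the start.

How it is judged (in metres and radians):
On the way:
1. the yellow cover's lip is at least 8 mm under the hood while its rear end is raised by more than 5 degrees (angle between yellow_cover_grip's own z axis and vertical above 0.09 rad and z of yellow_cover_grip in the frame of slot above 0.022 m and x of slot in the frame of yellow_cover_grip between -0.065 and -0.045 m and z of slot in the frame of yellow_cover_grip between -0.029 and -0.008 m and y of slot in the frame of yellow_cover_grip between -0.02 and 0.02 m and angle between the y axis of yellow_cover_grip and the y axis of slot, either way round below 0.26 rad), for 0.05 s.
At the end, for the whole second after the job is handed in: The yellow cover lies flat on the bay's rim (within 3.4 degrees of level, rib centre 18 to 27 mm above the rim), in line within 10 degrees, lip under the hood (within 7 mm along, 15 mm across), the latch sprung forward again over its rear edge (joint below 3 mm), and released (angle between yellow_cover_grip's own z axis and vertical below 0.06 rad and x of yellow_cover_grip in the frame of slot between 0.048 and 0.062 m and y of yellow_cover_grip in the frame of slot between -0.015 and 0.015 m and z of yellow_cover_grip in the frame of slot between 0.018 and 0.027 m and angle between the x axis of yellow_cover_grip and the x axis of slot, either way round below 0.18 rad and value of joint latch below 0.003 m); the robot touches nothing.
It fails at once if the red cover is moved more than 25 mm (distance of red_cover_grip from where it was at the start of the episode above 0.025 m).
It also fails if it takes over 42 s, if anything falls off the work surface, if the arm or the gripper's body presses on something with over 40 N, if the wrist force passes 120 N, or if a joint passes its speed limit or range.

## Working session

There is one attempt and no reset: what is moved stays moved. The work goes in short steps, Python scripts to look and compute and a tool call to move; the robot and the scene stay as the last step left them, time stands still between calls to the robot, and variables do not carry over. Pictures are saved under pics/ and viewed, about 8 in all and at most 12, crops included, and the job is handed in when it is done.

Besides the shell and the picture viewer there is one more tool, called after "Emit:" as name(argument=value, ...), one argument or row to a line, values as JSON. servo_tool: Moves the arm, as the interface text tells. Its arguments: {"type":"object","properties":{"motion":{"type":"string"},"squeeze":{"type":"number"}},"required":["motion"]}

```bash
mkdir -p pics
cat > h.py <<'E'
import numpy as np, cv2
from cell import status, read_camera, ticket
def shot(n,f=None):
    c=read_camera(n)
    if f: cv2.imwrite('pics/'+f,c['frame'])
    return c
def ray(c,u,v):
    P=np.array(c['pose']); d=np.array([(u-c['cx'])/c['fx'],-(v-c['cy'])/c['fy'],-1.])
    return P[:3,3],P[:3,:3]@d
def at_z(c,u,v,z):
    o,d=ray(c,u,v); return o+d*(z-o[2])/d[2]
def proj(c,p):
    P=np.array(c['pose']); q=P[:3,:3].T@(np.asarray(p)-P[:3,3])
    return np.array([c['cx']+c['fx']*q[0]/-q[2], c['cy']-c['fy']*q[1]/-q[2]])
E
python3 - <<'E'
from h import *
import pickle
for n in('top','side'):
    c=shot(n,n+'0.png'); print(n,{k:v for k,v in c.items() if k!='frame'})
s=status.state();print(s)
E
```

```text
top {'fx': 403.52038637786364, 'fy': 403.52038637786364, 'cx': 273.56503249159283, 'cy': 208.93487749307593, 'pose': array([[ 0.02876356,  0.99549246, -0.09037382,  0.3685781 ],
       [-0.99925092,  0.0262945 , -0.02839349, -0.06548854],
       [-0.02588917,  0.09112282,  0.99550308,  0.94698485],
       [ 0.        ,  0.        ,  0.        ,  1.        ]])}
side {'fx': 441.3448086556637, 'fy': 441.3448086556637, 'cx': 275.9203036043312, 'cy': 210.74445332113226, 'pose': array([[ 0.71787275,  0.42567554, -0.55087118, -0.07179855],
       [-0.69586921,  0.46217613, -0.54969016, -0.56789643],
       [ 0.02060985,  0.77794187,  0.62799815,  0.62480478],
       [ 0.        ,  0.        ,  0.        ,  1.        ]])}
{'t': 0.1, 'q': array([-6.92540520e+01,  1.77015577e+01,  9.36843870e+01, -1.07110002e-04,
        6.87400999e+01, -3.99348653e+00]), 'dq': array([ 0.0391128 , -0.12656268, -0.272798  ,  0.01696547,  0.01711933,
        0.02968686]), 'effort': array([ 4.52477534e-04, -4.16407442e+01, -2.77644986e+01, -6.42973964e-05,
        4.01610989e-03,  2.97864453e-06]), 'tool_pos': array([ 0.26125461, -0.56691519,  0.2301218 ]), 'eef_rot': array([[-9.08220135e-01, -7.80885433e-04,  4.18492027e-01],
       [-4.18492728e-01,  2.05663357e-03, -9.08217819e-01],
       [-1.51470687e-04, -9.99997580e-01, -2.19467089e-03]]), 'wrist_force': array([-0.23291896, -0.11412458,  0.07565863]), 'wrist_torque': array([0.008825  , 0.03563527, 0.01007192]), 'finger_gap': 0.08545735440856297}
```

```bash
ls pics
```

```text
side0.png
top0.png
```

View pics/top0.png

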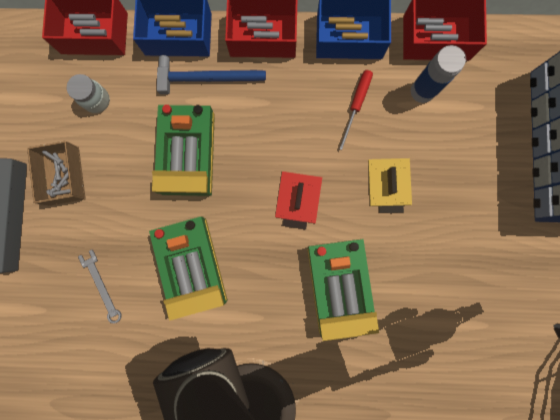

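View pics/side0.png

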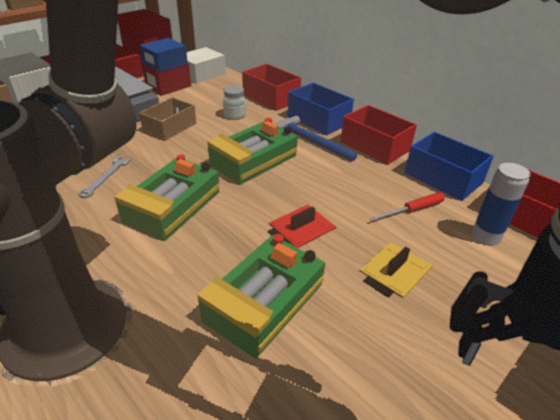

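The top view shows three energisers: A at (183,150), B at (187,268) and C at (342,290). A is the farthest from the base. The yellow cover is at (390,182) and the red one at (299,198). The side view agrees. I'll zoom in for corners.

Run:
```python
import cv2,numpy as np
a=cv2.imread('pics/top0.png')
def z(x,y,w,h,s): return cv2.resize(a[y:y+h,x:x+w],None,fx=s,fy=s,interpolation=cv2.INTER_CUBIC)
cv2.imwrite('pics/z1.png',np.hstack([z(140,95,84,110,5),z(355,147,70,110,5)]))
```

```text
(no output)
```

View pics/z1.png

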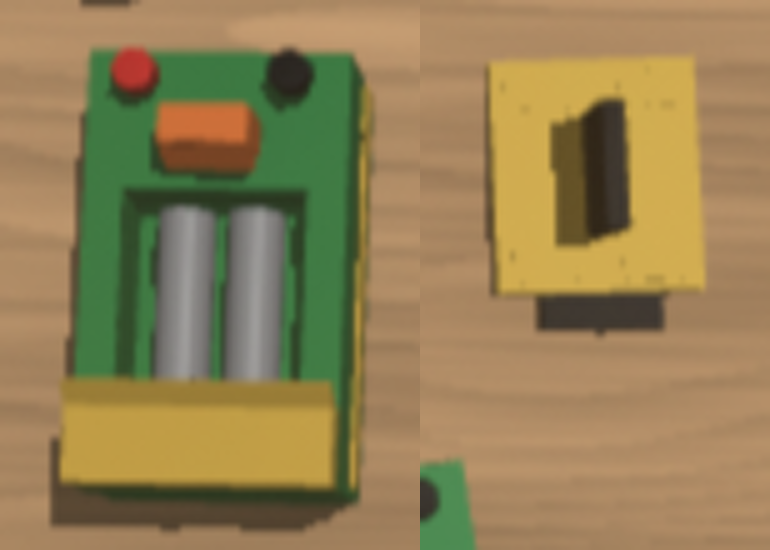

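Run:
```python
from h import *
c=shot('top')
L=lambda X,Y:(140+(X+.5)/5-.5,95+(Y+.5)/5-.5)
R=lambda X,Y:(355+(X-420+.5)/5-.5,147+(Y+.5)/5-.5)
for n,p,z in [('rearTL',L(92,50),.06),('rearTR',L(353,55),.06),('rimL',L(75,378),.06),('flareL',L(62,380),.08),('flareR',L(334,380),.08),('hoodbL',L(60,484),.08),('hoodbR',L(334,488),.08),
 ('hoodfoldL',L(62,405),.067),('hoodfoldR',L(334,405),.067),('latTopL',L(157,140),.086),('latTopR',L(248,140),.086),('latTipL',L(164,168),.069),('latTipR',L(254,173),.069),('bayL',L(122,190),.06),('bayR',L(307,190),.06),
 ('TL',R(489,62),.005),('TR',R(694,57),.005),('BR',R(705,291),.005),('BL',R(495,294),.005),('lipL',R(537,329),.005),('lipR',R(664,328),.005),('rib1',R(612,100),.039),('rib2',R(620,232),.039)]:
    print(n,at_z(c,*p,z).round(4))
```

```text
rearTL [0.6808 0.23   0.06  ]
rearTR [0.6808 0.1105 0.06  ]
rimL [0.5293 0.2294 0.06  ]
flareL [0.5247 0.2284 0.08  ]
flareR [0.5275 0.1085 0.08  ]
hoodbL [0.4787 0.2267 0.08  ]
hoodbR [0.48   0.1064 0.08  ]
hoodfoldL [0.5158 0.2322 0.067 ]
hoodfoldR [0.5187 0.1106 0.067 ]
latTopL [0.6315 0.1903 0.086 ]
latTopR [0.6323 0.15   0.086 ]
latTipL [0.6239 0.1915 0.069 ]
latTipR [0.6225 0.1508 0.069 ]
bayL [0.616  0.2128 0.06  ]
bayR [0.6178 0.1286 0.06  ]
TL [ 0.5782 -0.2588  0.005 ]
TR [ 0.5828 -0.3546  0.005 ]
BR [ 0.4722 -0.3595  0.005 ]
BL [ 0.4683 -0.2624  0.005 ]
lipL [ 0.4524 -0.2819  0.005 ]
lipR [ 0.4544 -0.3405  0.005 ]
rib1 [ 0.5544 -0.3073  0.039 ]
rib2 [ 0.4942 -0.311   0.039 ]
```

Only the crop gives sharp corners: plate corners are (489,62), (694,57), (705,291) and (495,294), with the lip at the bottom near y 329. The energiser hood's flare edge is at y 380 and the latch ridge at y 140. That puts the slot at about (0.517, 0.170, 0.06) with yaw ~0.01. The cover is at about (0.525, -0.309) with yaw 0.04. I'll grip the rib toward its rear end.

Emit:
servo_tool(
  motion="0.057 0.052 -0.02 -0.078 1; 0.057 0.052 -0.02 -0.078 1; 0.057 0.052 -0.02 -0.078 1; 0.057 0.052 -0.02 -0.078 1; 0.057 0.052 -0.02 -0.078 1",
  squeeze=20,
)

```text
t: 0.78
tool_pos: [0.4861, -0.3623, 0.1522]
eef_rot: [[-0.999, -0.0, 0.039], [-0.039, -0.0, -0.999], [0.0, -1.0, 0.0]]
wrist_force: [0.1, -0.9, -0.1]
finger_gap: 0.0856
```

Emit:
servo_tool(
  motion="0 0 0 0 1; 0 0 0 0 1",
)

```text
t: 1.02
tool_pos: [0.4848, -0.3637, 0.1526]
eef_rot: [[-0.999, -0.001, 0.043], [-0.043, -0.0, -0.999], [0.001, -1.0, 0.0]]
wrist_force: [-0.1, 0.1, 0.9]
finger_gap: 0.0851
```

Emit:
servo_tool(
  motion="0.031 0.028 -0.02 0 1; 0.031 0.028 -0.02 0 1; 0 0 -0.045 0 1; 0 0 -0.045 0 1; 0 0 -0.005 0 0.6",
)

```text
t: 1.65
tool_pos: [0.543, -0.3074, 0.0144]
eef_rot: [[-0.999, -0.007, 0.04], [-0.04, 0.004, -0.999], [0.007, -1.0, -0.004]]
wrist_force: [0.0, 0.0, 0.1]
finger_gap: 0.0695
```

Run:
```python
from h import *
a=shot('side')['frame'];b=shot('top')['frame']
z=lambda a,x,y,w,h,s: cv2.resize(a[y:y+h,x:x+w],None,fx=s,fy=s,interpolation=cv2.INTER_CUBIC)
cv2.imwrite('pics/g.png',np.hstack([z(a,330,190,130,130,3),z(b,330,110,130,130,3)]))
print(status.state()['tool_pos'])
```

```text
[ 0.54625816 -0.30908584  0.01800343]
```

View pics/g.png

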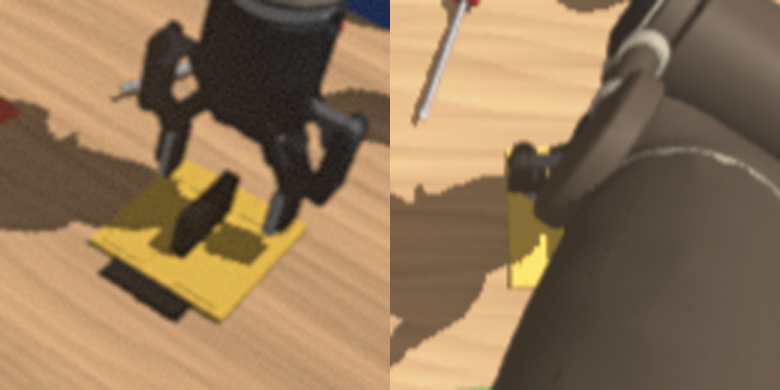

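The fingers straddle the rib's rear end, at about (160,160) and (285,210) in the side crop, with the rib between them at (205,215). Now I'll close and lift slightly.

Emit:
servo_tool(
  motion="0 0 0 0 0; 0 0 0 0 0; 0 0 0 0 0; 0 0 0 0 0; 0 0 0 0 0",
  squeeze=20,
)

```text
t: 2.38
tool_pos: [0.5485, -0.309, 0.0202]
eef_rot: [[-0.999, 0.003, 0.042], [-0.042, -0.003, -0.999], [-0.003, -1.0, 0.003]]
wrist_force: [-1.0, -0.8, 5.4]
finger_gap: 0.0116
```

Emit:
servo_tool(
  motion="0 0 0.03 0 0; 0 0 0.05 0 0; 0 0 0.05 0 0; 0 0 0 0 0",
)

```text
t: 2.88
tool_pos: [0.5507, -0.31, 0.154]
eef_rot: [[-0.999, 0.01, 0.042], [-0.042, -0.006, -0.999], [-0.01, -1.0, 0.007]]
wrist_force: [0.7, 0.5, -0.5]
finger_gap: 0.0116
```

Run:
```python
from h import *
a=shot('side')['frame'];b=shot('top')['frame']
z=lambda a,x,y,w,h,s: cv2.resize(a[y:y+h,x:x+w],None,fx=s,fy=s,interpolation=cv2.INTER_CUBIC)
cv2.imwrite('pics/g2.png',z(a,300,100,200,200,3))
s=status.state();print(s['tool_pos'],s['finger_gap'],s['t'])
```

```text
[ 0.54709299 -0.30761238  0.1484535 ] 0.011040423552807094 2.975
```

View pics/g2.png

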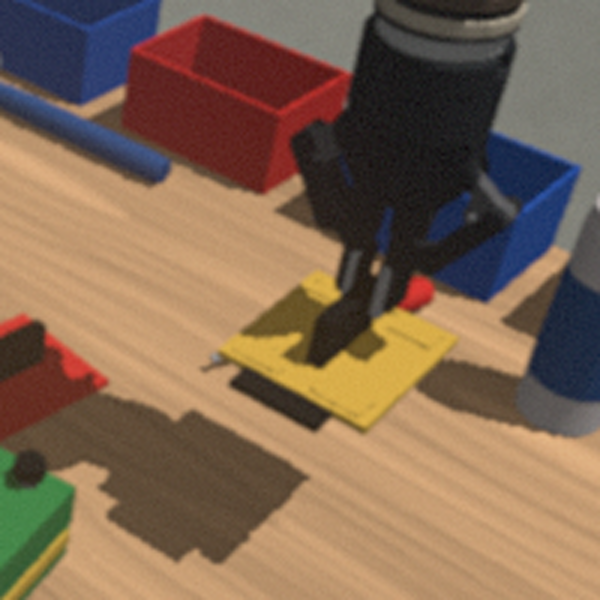

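The cover is held, with plate corners at (218,352), (363,430), (457,340) and (320,272) in the crop. I'll solve its pose with PnP.

```bash
cat >> h.py <<'E'
def pnp(c,obj,px):
    K=np.array([[c['fx'],0,c['cx']],[0,c['fy'],c['cy']],[0,0,1.]])
    ok,r,t=cv2.solvePnP(np.array(obj,float),np.array(px,float),K,None,flags=cv2.SOLVEPNP_ITERATIVE)
    P=np.array(c['pose']);F=np.diag([1,-1,-1.]);R=P[:3,:3]@F@cv2.Rodrigues(r)[0];p=P[:3,3]+P[:3,:3]@F@t[:,0]
    e=cv2.projectPoints(np.array(obj,float),r,t,K,None)[0][:,0]-np.array(px)
    return R,p,np.abs(e).max()
E
python3 - <<'E'
from h import *
c=shot('side'); q=lambda X,Y:(300+(X+.5)/3-.5,100+(Y+.5)/3-.5)
obj=[(-55,48,-17),(-55,-48,-17),(55,-48,-17),(55,48,-17),(-73,28,-18),(-73,-28,-18)]
px=[q(218,352),q(363,430),q(457,340),q(320,272),q(232,382),q(318,430)]
R,p,e=pnp(c,np.array(obj)/1e3,px); print(R.round(3),p.round(4),e,'pitch(nose down)',np.degrees(np.arcsin(R[2,0])))
E
```

```text
[[ 0.999 -0.033 -0.017]
 [ 0.033  0.999 -0.004]
 [ 0.018  0.003  1.   ]] [ 0.539  -0.3065  0.1426] 0.8325444060013751 pitch(nose down) 1.0041596805383506
```

The cover is within about 1° of flat in the grip, so it won't droop by itself. My plan is to press its rear edge on top of the latch to tilt it nose-down, then slide the lip under the hood.

Emit:
servo_tool(
  motion="0.006 0.048 0 -0.0032 0; 0.006 0.048 0 -0.0032 0; 0.006 0.048 0 -0.0032 0; 0.006 0.048 0 -0.0032 0; 0.006 0.048 0 -0.0032 0",
)

```text
t: 3.65
tool_pos: [0.5751, -0.0659, 0.1451]
eef_rot: [[-1.0, -0.005, 0.026], [-0.026, 0.001, -1.0], [0.005, -1.0, -0.001]]
wrist_force: [0.3, -0.1, 0.0]
finger_gap: 0.0115
```

Emit:
servo_tool(
  motion="0.006 0.048 0 -0.0032 0; 0.006 0.048 0 -0.0032 0; 0.006 0.048 0 -0.0032 0; 0.006 0.048 0 -0.0032 0; 0.006 0.047 0 -0.0032 0",
)

```text
t: 4.28
tool_pos: [0.6051, 0.1725, 0.1449]
eef_rot: [[-1.0, -0.005, 0.01], [-0.01, -0.001, -1.0], [0.005, -1.0, 0.001]]
wrist_force: [0.1, -0.7, -0.7]
finger_gap: 0.0115
```

Emit:
servo_tool(
  motion="0 0 -0.01 0 0; 0 0 -0.01 0 0; 0 0 0 0 0; 0 0 0 0 0",
)

```text
t: 4.78
tool_pos: [0.6068, 0.1699, 0.1274]
eef_rot: [[-1.0, -0.001, 0.008], [-0.008, -0.0, -1.0], [0.001, -1.0, 0.0]]
wrist_force: [0.0, 0.8, -0.7]
finger_gap: 0.0118
```

Run:
```python
from h import *
a=shot('side')['frame'];b=shot('top')['frame']
z=lambda a,x,y,w,h,s: cv2.resize(a[y:y+h,x:x+w],None,fx=s,fy=s,interpolation=cv2.INTER_CUBIC)
cv2.imwrite('pics/g3.png',np.hstack([z(a,190,70,130,130,3),z(b,130,80,130,130,3)]))
s=status.state();print(s['tool_pos'],s['finger_gap'],s['t'],s['wrist_force'])
```

```text
[0.60741632 0.17038884 0.12823716] 0.011325713900185665 4.875 [ 0.27497697 -0.05822478 -0.15325594]
```

View pics/g3.png

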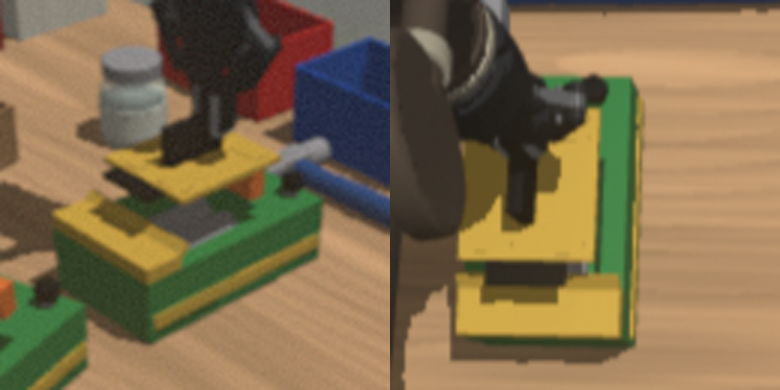

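The cover is above the bay, its lip pointing at the hood. In the top crop the front edge is at y≈262, x 458–597, and the flare edge is at y≈273.

Run:
```python
from h import *
c=shot('top'); q=lambda X,Y:(130+(X-390+.5)/3-.5,80+(Y+.5)/3-.5)
for n,p,z in [('FL',q(458,258),.115),('FR',q(596,262),.115),('RR',q(600,108),.115),('lipR',q(568,285),.115),('flareL',q(457,272),.08),('flareR',q(620,275),.08),('ribF',q(520,220),.149)]: print(n,at_z(c,*p,z).round(4))
```

```text
FL [0.5289 0.2165 0.115 ]
FR [0.5284 0.1189 0.115 ]
RR [0.639  0.1211 0.115 ]
lipR [0.5116 0.1378 0.115 ]
flareL [0.5253 0.2285 0.08  ]
flareR [0.5259 0.1086 0.08  ]
ribF [0.5494 0.1642 0.149 ]
```

Emit:
servo_tool(
  motion="0 0.001 -0.02 0 0; 0 0 -0.003 0 0; 0 0 -0.002 0 0; 0 0 0 0 0",
)

```text
t: 5.42
tool_pos: [0.6074, 0.1722, 0.1044]
eef_rot: [[-1.0, 0.0, 0.01], [-0.01, -0.0, -1.0], [-0.0, -1.0, 0.0]]
wrist_force: [-2.9, -0.9, 8.3]
finger_gap: 0.0116
```

Emit:
servo_tool(
  motion="0 0 -0.002 0 0; 0 0 -0.002 0 0; 0 0 0 0 0",
)

```text
t: 5.8
tool_pos: [0.6094, 0.1723, 0.1042]
eef_rot: [[-1.0, 0.004, 0.01], [-0.01, 0.0, -1.0], [-0.004, -1.0, 0.0]]
wrist_force: [-5.5, -3.4, 20.8]
finger_gap: 0.0115
```

Force rose to 21 N with almost no rotation: the pads hold too well. I'll ease the pressing, then open the jaws a hair so the cover's nose drops while its rear stays on the latch and the jaws still guide the rib.

Emit:
servo_tool(
  motion="0 0 0.005 0 0; 0 0 0 0 0; 0 0 0 0 0.17; 0 0 0 0 0.17; 0 0 0 0 0.17",
)

```text
t: 6.42
tool_pos: [0.6064, 0.1721, 0.1029]
eef_rot: [[-1.0, -0.002, 0.01], [-0.01, -0.0, -1.0], [0.002, -1.0, 0.0]]
wrist_force: [0.3, 0.1, 0.7]
finger_gap: 0.0148
```

Run:
```python
from h import *
a=shot('side')['frame'];b=shot('top')['frame']
z=lambda a,x,y,w,h,s: cv2.resize(a[y:y+h,x:x+w],None,fx=s,fy=s,interpolation=cv2.INTER_CUBIC)
cv2.imwrite('pics/g4.png',np.hstack([z(a,190,90,130,110,4)[:,:],z(b,150,90,65,110,4)]))
s=status.state();print(s['tool_pos'],s['finger_gap'],s['t'],s['wrist_force'])
```

```text
[0.60665302 0.17215523 0.10324045] 0.01467454577646849 6.525 [-0.88930518  0.76491479  0.369403  ]
```

View pics/g4.png

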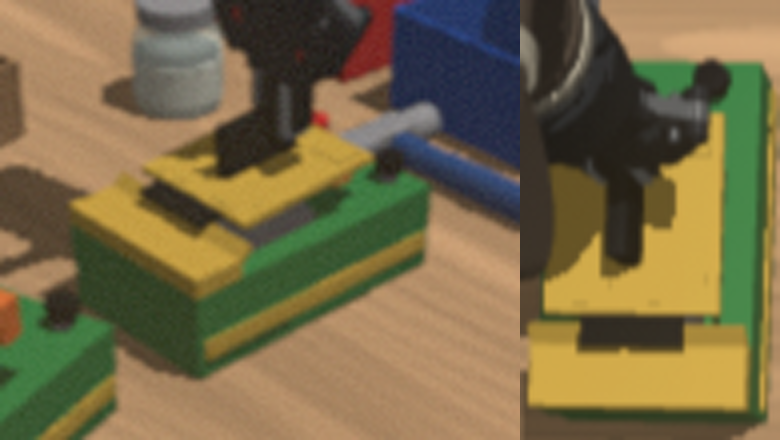

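The lip is resting on top of the hood flare (top crop: lip at y 318–350 covers the flare edge at y 322). The tip has to clear the flare, so I'll re-grip, lift and shift 22 mm back, with the plate lying across the latch. Then I'll let the nose drop.

Emit:
servo_tool(
  motion="0 0 0 0 0; 0 0 0 0 0; 0 0 0.012 0 0; 0.012 -0.002 0.004 0 0; 0.012 0 0 0 0",
)

```text
t: 7.15
tool_pos: [0.633, 0.1702, 0.1213]
eef_rot: [[-1.0, 0.003, 0.01], [-0.01, 0.0, -1.0], [-0.003, -1.0, -0.0]]
wrist_force: [0.4, 0.0, -1.5]
finger_gap: 0.0115
```

Emit:
servo_tool(
  motion="0 0 0 0 0; 0 0 -0.008 0 0; 0 0 -0.006 0 0; 0 0 0 0 0",
)

```text
t: 7.65
tool_pos: [0.6305, 0.1702, 0.1051]
eef_rot: [[-1.0, -0.001, 0.01], [-0.01, -0.0, -1.0], [0.001, -1.0, 0.0]]
wrist_force: [-0.2, 0.3, -0.9]
finger_gap: 0.0114
```

Emit:
servo_tool(
  motion="0 0 0 0 0.17; 0 0 0 0 0.17; 0 0 0 0 0.17",
)

```text
t: 8.02
tool_pos: [0.631, 0.1703, 0.1059]
eef_rot: [[-1.0, 0.0, 0.01], [-0.01, 0.0, -1.0], [-0.0, -1.0, -0.0]]
wrist_force: [-0.5, 0.3, -0.5]
finger_gap: 0.0145
```

Run:
```python
from h import *
a=shot('side')['frame'];b=shot('top')['frame']
z=lambda a,x,y,w,h,s: cv2.resize(a[y:y+h,x:x+w],None,fx=s,fy=s,interpolation=cv2.INTER_CUBIC)
cv2.imwrite('pics/g5.png',np.hstack([z(a,190,90,130,110,4)[:,:],z(b,150,90,65,110,4)]))
s=status.state();print(s['tool_pos'],s['finger_gap'],s['t'],s['wrist_force'])
```

```text
[0.63105201 0.17027314 0.10595838] 0.014481146996996439 8.125 [ 0.66128185 -0.57661907 -0.03328863]
```

View pics/g5.png

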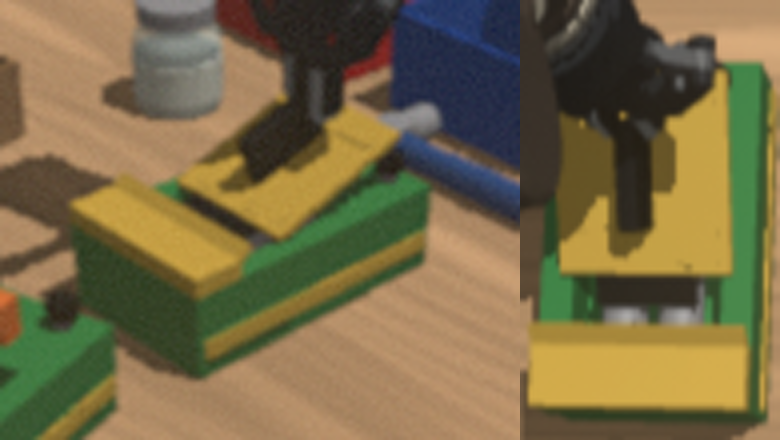

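The cover is tilted nose-down, with the lip dipped into the bay ahead of the flare. In the side crop the plate corners are (178,180), (283,237), (400,137) and (285,97).

Run:
```python
from h import *
s=shot('side');c=shot('top'); q=lambda X,Y:(190+(X+.5)/4-.5,90+(Y+.5)/4-.5); r=lambda X,Y:(150+(X-520+.5)/4-.5,90+(Y+.5)/4-.5)
obj=np.array([(-55,48,-17),(-55,-48,-17),(55,-48,-17),(55,48,-17)])/1e3
R,p,e=pnp(s,obj,[q(178,180),q(283,237),q(400,137),q(285,97)]);print(R.round(3),p.round(4),e,np.degrees(np.arcsin(R[2,0])))
for n,X,Y,z in [('FL',559,275,.066),('FR',731,275,.066),('lipL',594,305,.057),('lipR',700,307,.057)]: print(n,at_z(c,*r(X,Y),z).round(4))
```

```text
[[ 0.973 -0.084 -0.213]
 [ 0.085  0.996 -0.009]
 [ 0.213 -0.01   0.977]] [0.6135 0.1806 0.0877] 0.7334597518240855 12.320401273137579
FL [0.5553 0.2181 0.066 ]
FR [0.5575 0.1216 0.066 ]
lipL [0.5405 0.2002 0.057 ]
lipR [0.5407 0.1402 0.057 ]
```

Emit:
servo_tool(
  motion="0 0 0 0 0; 0 0 0 0 0; -0.007 0 0 0 0; -0.007 0 -0.001 0 0; 0 0 0 0 0",
  squeeze=20,
)

```text
t: 8.85
tool_pos: [0.6156, 0.1702, 0.1046]
eef_rot: [[-1.0, -0.002, 0.01], [-0.01, -0.0, -1.0], [0.002, -1.0, 0.0]]
wrist_force: [-0.6, -0.2, 0.5]
finger_gap: 0.0115
```

Emit:
servo_tool(
  motion="0 0 -0.002 0 0; 0 0 0 0 0",
)

```text
t: 9.1
tool_pos: [0.6171, 0.1702, 0.1028]
eef_rot: [[-1.0, 0.0, 0.01], [-0.01, 0.0, -1.0], [-0.0, -1.0, -0.0]]
wrist_force: [-0.4, -0.5, 0.7]
finger_gap: 0.0109
```

Emit:
servo_tool(
  motion="0 0 -0.003 0 0; 0 0 0 0 0",
)

```text
t: 9.35
tool_pos: [0.6178, 0.1703, 0.1017]
eef_rot: [[-1.0, 0.001, 0.01], [-0.01, 0.0, -1.0], [-0.001, -1.0, -0.0]]
wrist_force: [-2.1, -0.6, 8.3]
finger_gap: 0.0111
```

Run:
```python
from h import *
a=shot('side')['frame'];b=shot('top')['frame']
z=lambda a,x,y,w,h,s: cv2.resize(a[y:y+h,x:x+w],None,fx=s,fy=s,interpolation=cv2.INTER_CUBIC)
cv2.imwrite('pics/g6.png',np.hstack([z(a,200,100,100,100,5),z(b,150,100,60,100,5)]))
s=status.state();print(s['tool_pos'],s['finger_gap'],s['t'],s['wrist_force'])
```

```text
[0.61781257 0.170336   0.10170296] 0.011429324368385976 9.45 [-2.8012703  -1.14121989  9.31781698]
```

View pics/g6.png

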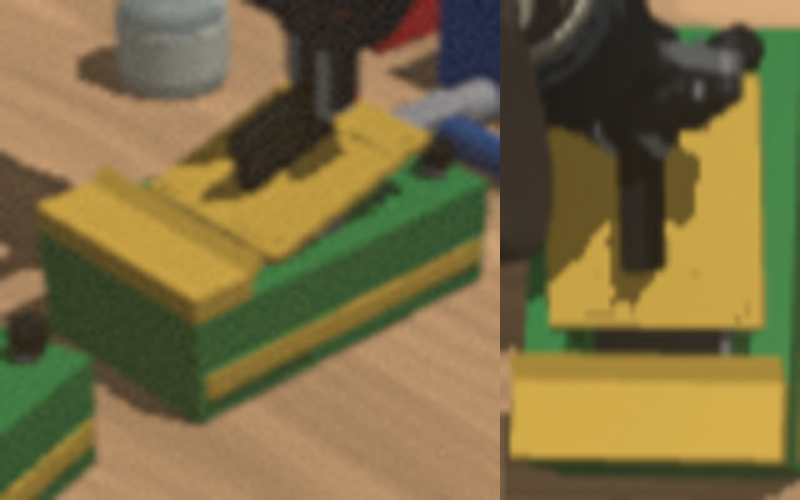

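The shoulders are on the rim (contact at 8 N) and the lip tip is already hidden under the flare edge (top crop, y 355). I'll ease up slightly and slide it in.

Emit:
servo_tool(
  motion="0 0 0.0025 0 0; -0.006 0 0 0 0; -0.006 0 0 0 0; -0.005 0 0 0 0; 0 0 0 0 0",
)

```text
t: 10.07
tool_pos: [0.5992, 0.1702, 0.1019]
eef_rot: [[-1.0, -0.001, 0.01], [-0.01, -0.0, -1.0], [0.001, -1.0, 0.0]]
wrist_force: [0.9, 0.2, -1.0]
finger_gap: 0.0113
```

Emit:
servo_tool(
  motion="-0.003 0 0 0 0; -0.002 0 0 0 0; 0 0 0 0 0",
)

```text
t: 10.45
tool_pos: [0.5949, 0.1702, 0.1024]
eef_rot: [[-1.0, 0.0, 0.01], [-0.01, 0.0, -1.0], [-0.0, -1.0, -0.0]]
wrist_force: [0.5, 0.6, -1.1]
finger_gap: 0.0111
```

Emit:
servo_tool(
  motion="-0.002 0 0 0 0; 0 0 0 0 0",
)

```text
t: 10.7
tool_pos: [0.593, 0.1702, 0.1024]
eef_rot: [[-1.0, 0.0, 0.01], [-0.01, 0.0, -1.0], [-0.0, -1.0, -0.0]]
wrist_force: [-0.0, 0.1, -1.1]
finger_gap: 0.0116
```

Run:
```python
from h import *
a=shot('side')['frame'];b=shot('top')['frame']
z=lambda a,x,y,w,h,s: cv2.resize(a[y:y+h,x:x+w],None,fx=s,fy=s,interpolation=cv2.INTER_CUBIC)
cv2.imwrite('pics/g7.png',np.hstack([z(a,200,100,100,100,5),z(b,150,100,60,100,5)]))
s=status.state();print(s['tool_pos'],s['finger_gap'],s['t'],s['wrist_force'])
```

```text
[0.59306427 0.17019933 0.10239736] 0.011711101859484789 10.8 [ 0.17002647 -0.10269881 -0.79924242]
```

View pics/g7.png

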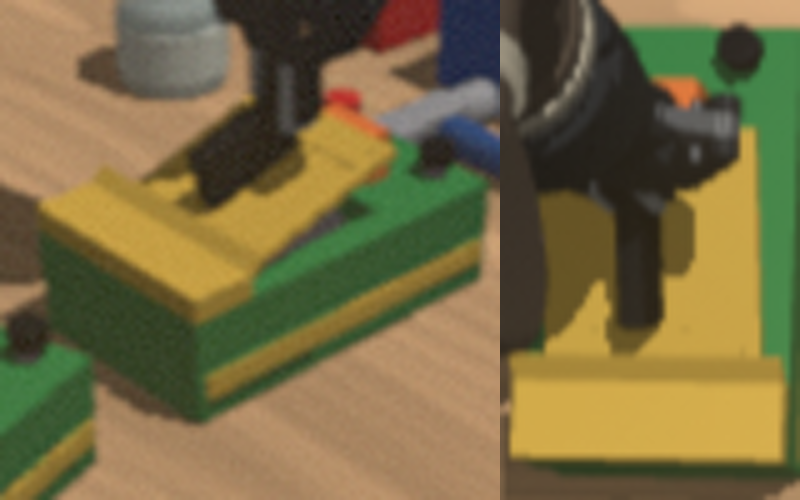

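The shoulders are now under the flare. I'll creep on until they touch the hood.

Emit:
servo_tool(
  motion="-0.001 0 0 0 0; -0.001 0 0 0 0; 0 0 0 0 0",
)

```text
t: 11.18
tool_pos: [0.5923, 0.1703, 0.103]
eef_rot: [[-1.0, 0.003, 0.01], [-0.01, 0.0, -1.0], [-0.003, -1.0, -0.0]]
wrist_force: [2.7, -0.9, -1.0]
finger_gap: 0.0113
```

Emit:
servo_tool(
  motion="-0.001 0 0 0 0; 0 0 0 0 0",
)

```text
t: 11.42
tool_pos: [0.5919, 0.1703, 0.1034]
eef_rot: [[-1.0, 0.004, 0.01], [-0.01, 0.0, -1.0], [-0.004, -1.0, -0.0]]
wrist_force: [5.5, -0.3, 1.4]
finger_gap: 0.0113
```

There is contact at the hood. I'll back off a touch, release, then rise and shut the fingers so I can press the rear of the rib down.

Emit:
servo_tool(
  motion="0.002 0 -0.001 0 0; 0 0 0 0 0; 0 0 0 0 0.4; 0 0 0 0 0.4; 0 0 0.02 0 0.4",
)

```text
t: 12.05
tool_pos: [0.5889, 0.1698, 0.1193]
eef_rot: [[-1.0, -0.007, 0.01], [-0.01, -0.001, -1.0], [0.007, -1.0, 0.001]]
wrist_force: [-0.2, -1.2, -0.4]
finger_gap: 0.0343
```

Emit:
servo_tool(
  motion="0.003 0 0.035 0 0.4; 0 0 0 0 0; 0 0 0 0 0; 0 0 0 0 0; 0 0 0 0 0",
  squeeze=40,
)

```text
t: 12.68
tool_pos: [0.5941, 0.17, 0.1552]
eef_rot: [[-1.0, -0.002, 0.01], [-0.01, -0.0, -1.0], [0.002, -1.0, 0.0]]
wrist_force: [0.3, -0.4, -0.1]
finger_gap: 0.0002
```

Run:
```python
from h import *
a=shot('side')['frame'];b=shot('top')['frame']
z=lambda a,x,y,w,h,s: cv2.resize(a[y:y+h,x:x+w],None,fx=s,fy=s,interpolation=cv2.INTER_CUBIC)
cv2.imwrite('pics/g8.png',np.hstack([z(a,200,100,100,100,5),z(b,150,100,60,100,5)]))
s=status.state();print(s['tool_pos'],s['finger_gap'],s['t'],s['wrist_force'])
```

```text
[0.59445365 0.1701099  0.15550778] 0.00017854699605311756 12.775 [ 1.2232416  -0.28801558  0.46229332]
```

View pics/g8.png

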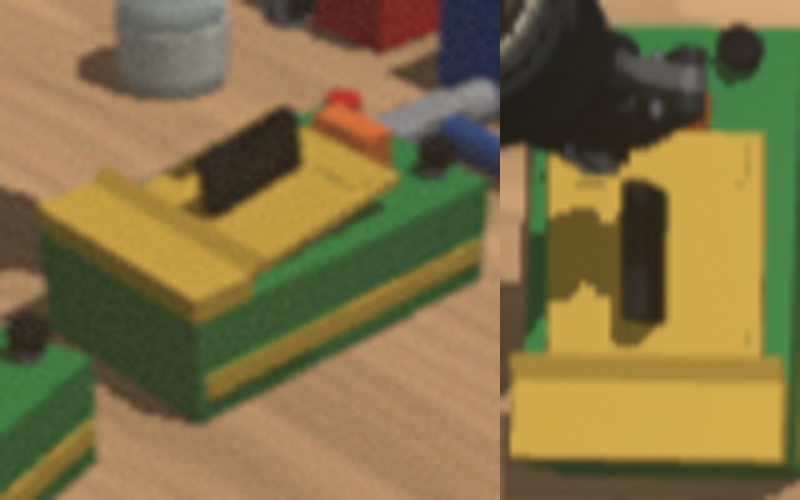

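The cover sits with its lip in and its rear on the latch nose (side crop, (395,180)). Now I'll press the rear of the rib down.

Emit:
servo_tool(
  motion="0 0 -0.02 0 0; 0 0 -0.015 0 0; 0 0 -0.006 0 0; 0 0 -0.004 0 0; 0 0 0 0 0",
)

```text
t: 13.4
tool_pos: [0.5951, 0.1702, 0.1112]
eef_rot: [[-1.0, -0.0, 0.01], [-0.01, -0.0, -1.0], [0.0, -1.0, 0.0]]
wrist_force: [0.4, -0.6, 0.3]
finger_gap: 0.0001
```

Emit:
servo_tool(
  motion="0 0 -0.004 0 0; 0 0 -0.003 0 0; 0 0 0 0 0",
)

```text
t: 13.78
tool_pos: [0.5978, 0.1705, 0.1064]
eef_rot: [[-1.0, 0.006, 0.01], [-0.01, 0.001, -1.0], [-0.006, -1.0, -0.001]]
wrist_force: [2.2, 0.5, 5.0]
finger_gap: -0.0001
```

Emit:
servo_tool(
  motion="0 0 -0.004 0 0; 0 0 -0.003 0 0; 0 0 0 0 0",
)

```text
t: 14.15
tool_pos: [0.5955, 0.1703, 0.0991]
eef_rot: [[-1.0, 0.001, 0.01], [-0.01, 0.0, -1.0], [-0.001, -1.0, -0.0]]
wrist_force: [-1.8, -1.1, 10.7]
finger_gap: -0.0001
```

Emit:
servo_tool(
  motion="0 0 -0.003 0 0; 0 0 -0.002 0 0; 0 0 0 0 0",
)

```text
t: 14.52
tool_pos: [0.5955, 0.1704, 0.0989]
eef_rot: [[-1.0, -0.0, 0.01], [-0.01, -0.0, -1.0], [0.0, -1.0, 0.0]]
wrist_force: [-9.6, -3.6, 32.7]
finger_gap: 0.0
```

It's seated: rib top at 0.099, as expected for flat, and stiff. I'll retreat and check.

Emit:
servo_tool(
  motion="0 0 0.02 0 0; 0 0 0.05 0 0; 0.05 -0.03 0.02 0 0; 0.05 -0.03 0.02 0 0; 0.05 -0.03 0.02 0 0",
)

```text
t: 15.15
tool_pos: [0.7451, 0.0797, 0.2217]
eef_rot: [[-1.0, -0.003, 0.01], [-0.01, 0.0, -1.0], [0.003, -1.0, -0.0]]
wrist_force: [1.0, 1.4, 0.0]
finger_gap: 0.0
```

Emit:
servo_tool(
  motion="0 -0.05 0.02 0 0; 0 -0.06 0 0 0; 0 -0.06 0 0 0; 0 -0.06 0 0 0; 0 0 0 0 0",
)

```text
t: 15.78
tool_pos: [0.7433, -0.1552, 0.2403]
eef_rot: [[-1.0, -0.004, 0.003], [-0.003, -0.001, -1.0], [0.004, -1.0, 0.001]]
wrist_force: [1.4, -0.0, 0.6]
finger_gap: 0.0003
```

Run:
```python
from h import *
a=shot('side')['frame'];b=shot('top')['frame']
z=lambda a,x,y,w,h,s: cv2.resize(a[y:y+h,x:x+w],None,fx=s,fy=s,interpolation=cv2.INTER_CUBIC)
cv2.imwrite('pics/g9.png',np.hstack([z(a,200,100,100,100,5),z(b,150,100,60,100,5)]))
s=status.state();print(s['tool_pos'],s['finger_gap'],s['t'],s['wrist_force'])
```

```text
[ 0.74390213 -0.15009428  0.24054307] 9.373794276982541e-05 15.875 [-0.28387842  0.58255293 -0.91853746]
```

View pics/g9.png

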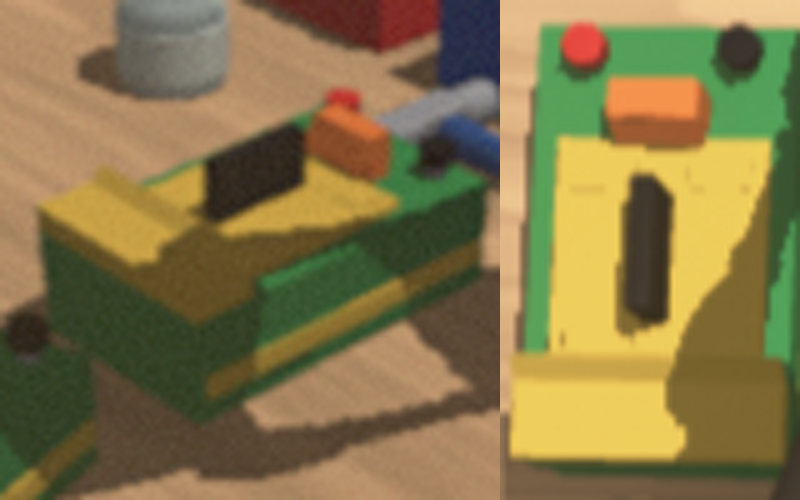

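The cover lies flat. The latch (top crop y 78–147) overlaps its rear edge (y 137), and its ridge is where it was at rest. One last numeric check.

Run:
```python
from h import *
c=shot('top'); r=lambda X,Y:(150+(X-500+.5)/5-.5,100+(Y+.5)/5-.5)
for n,X,Y,z in [('RL',557,137,.065),('RR',772,137,.065),('latTopL',608,118,.086),('latTopR',700,118,.086),('ribR',648,178,.099),('ribF',648,318,.099),('flareL',515,356,.08),('flareR',785,360,.08)]: print(n,at_z(c,*r(X,Y),z).round(4))
```

```text
RL [0.6273 0.2187 0.065 ]
RR [0.6294 0.1213 0.065 ]
latTopL [0.6302 0.1898 0.086 ]
latTopR [0.631  0.1491 0.086 ]
ribR [0.6001 0.1671 0.099 ]
ribF [0.5387 0.1641 0.099 ]
flareL [0.5243 0.2271 0.08  ]
flareR [0.5253 0.108  0.08  ]
```

```bash
python3 -c "
from cell import ticket; print(ticket.finish_job())"
```

```text
the job is handed in; nothing more can be done
None
```

The yellow cover is fitted on the farthest energiser and the job is handed in, at about 16 s of the 42 s allowed. No verdict was reported.

**How it went:** I gripped the rib near its rear end and laid the plate across the latch. Opening the jaws slightly let the nose drop. I then re-gripped the tilted cover, slid the lip under the hood until the shoulders touched, released, and pressed the rear of the rib down with shut fingers.

**One false start:** On the first try the lip rested on top of the hood flare, and pressing the still-gripped cover onto the latch (21 N) did not tilt it. I moved it 22 mm back and repeated the step.

**Last checks:**
- **Height:** the rib top stopped at about 99 mm under 33 N, which is the height expected for a flat cover.
- **Position:** the rib centre is 53 to 57 mm behind the slot's mouth (target 48 to 62) and within about 5 mm across. The two estimates disagree by 4 mm.
- **Latch:** it overlaps the rear edge, with its ridge within about 1 to 2 mm of where it was at rest.
- **Robot:** the arm is well clear of everything.
- **Not checked:** the lip condition on the way was judged from the pictures and contact forces only. The red cover was never touched by my moves, but I did not re-measure it.

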